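# Change the camera head in a contact test jig and hold it down on the pins

## Task

The camera head standing in the sprung ring of the test jig has been tested: lift it out and stand it upright in the tray's empty pocket, then put the other short-barrelled head from the tray into the ring. Press that head down with the ring as far as the ring goes, so that it bears on the contact pins, and finish while still holding it down there; set the heads down rather than dropping them, and leave the long-barrelled head and everything else on the bench where it is.

Things in the scene. Friction and masses are not known exactly. Their poses are not given: they have to be found in the camera images.
- head_done: camera head, about 180 g: round aluminium body 56 mm in diameter, 30 mm tall (lowest 2 mm chamfered to 52 mm), with a plain round black lens barrel 32 mm in diameter, 30 mm tall on top; 60 mm tall in all. Origin: centre of its underside, z up; grip by the barrel from above. The tested one: it stands in the ring of the jig at the start.
- head_next: camera head, about 180 g: round aluminium body 56 mm in diameter, 30 mm tall (lowest 2 mm chamfered to 52 mm), with a plain round black lens barrel 32 mm in diameter, 30 mm tall on top; 60 mm tall in all. Origin: centre of its underside, z up; grip by the barrel from above. The one to be tested next, identical to the other: it stands in one of the tray's pockets at the start.
- jig: the test jig, fixed: an aluminium box 150 x 130 mm (x by y) with a black deck 44 mm above the bench, over whose middle a round white ring floats on three coil springs; origin: centre of its underside, on the bench, right below the ring's centre; x away from its front face with switch and socket.
- ring_seat (a point): centre of the seat in the white sprung ring of the test jig; a head standing in the ring has its origin here; z up. The ring's bore is 59 mm in diameter, its mouth widening to 68 mm over the top 5 mm; the rim is 12 mm above the seat and 76 mm in outer diameter, the lower flange 98 mm. The seat is 62 mm above the bench with the ring up and goes down with it; brass contact pins stand under it.
- nest_ring (a joint): how far the sprung ring is pressed down, m: 0 = up on its springs, 0.010 = down on its stop. The springs start to give at about 3 N and the ring reaches the stop at about 12 N (pressing on a head in it); it springs up again when let go.
- pocket_empty (a point): centre of the floor of the tray's empty pocket, 8 mm above the bench; a head standing in the pocket has its origin here. x points along the row of pockets, away from the tray's middle (the empty pocket is an end one). The tray is a grey plate 262 x 102 x 20 mm with three round pockets in a row, 82 mm apart, each 61 mm in diameter and 12 mm deep.
- head_long: camera head of another kind, to be left alone: the same 56 x 30 mm body but a barrel 40 mm in diameter and 72 mm tall, 102 mm tall in all; origin: centre of its underside. It stands in the tray, in the pocket that is neither empty nor head_next's.
- solder_reel: reel of solder, 48 mm in diameter, 30 mm tall, standing flat between jig and tray; origin: centre of its underside. Leave alone.
- lens_cap: black lens cap, disc 42 mm in diameter, 10 mm thick, between jig and tray; origin: centre of its underside. Leave alone.
- screwdriver: screwdriver 160 mm long lying beyond the jig and tray; origin: under its middle. Leave alone.
- pen_mug: blue mug with pens, 82 mm in diameter, 160 mm tall over the pens, with a handle, beyond the jig and tray; origin: centre of its underside. Leave alone.
- flux_bottle: small white bottle with a nozzle, 56 mm in diameter, 130 mm tall, beyond the jig and tray; origin: centre of its underside. Leave alone.
- mouse: black computer mouse 105 x 64 x 31 mm, at the left side; origin: centre of its underside. Leave alone.
- tin_box: dark metal box 94 x 214 x 52 mm beyond the jig and tray; origin: centre of its underside. Leave alone.
Things that resemble listed ones, but are neither listed nor needed, are in the scene too. Leave any orange look-alike of the head_done alone. What is shaped like the head_next but red is not meant.

How it is judged:
By the outcome, as a careful person would: the job done as asked, in the order asked, and still so for the second after the job is handed in, while the arm keeps its last pose, push and grip.
It also fails if it takes over 54 s, if anything falls off the work surface, if the arm or the gripper's body presses on something with over 40 N, if the wrist force passes 120 N, or if a joint passes its speed limit or range.

## Robot

A 6-joint arm with a two-finger parallel gripper is mounted at the origin on the work surface. World frame = base frame: x ahead of the robot, y to its left, z up, the work surface at z = 0. Lengths are in m, angles in rad, forces in N, time in s.
With the tool pointing down it reaches from about 0.375 to 0.9 m from the base axis. Payload 3.1 kg.
Tool frame: the origin (TCP) lies at the very end of the fingers, on their centre line; the grasp point (between the pads) lies 19 mm behind it; z points along the fingers, y is the line along which they close (so a half turn about z gives the same grasp; the last joint's range is limited). The gripper opens to 85 mm and grips with 20 to 120 N. Pads are 22 mm wide; open, the fingers measure 114 mm over their backs; the gripper's body (76 mm by 85 mm) begins 54 mm behind the grasp point. The pads swing forward as they close: fully open they stand 13 mm farther back than shut.
Start: joints at [-1.514, 0.527, 1.433, -0, 1.181, -0.178], TCP at [0.145, -0.608, 0.231] pointing down, gripper open.
Joint ranges: [-3.08, 3.08], [-0.75, 2.2], [0.22, 2.44], [-1.43, 4.57], [0, 2.65], [-2.85, 2.85]. Speed limits (rad/s): [2.79, 2.79, 3.14, 3.14, 3.14, 3.14].

## Interface

Orientations are given as a unit quaternion [x, y, z, w].
In Python, from station import sense, snapshot, camera_params, sign_off gives the robot as it stands.
- The arm moves only by the shell command python3 -m handwheel 'ROWS' [OPENING] [FORCE]. ROWS is JSON, a list that holds one entry, the list of rows, each a list of 4 numbers: the shift along the tool's x, y, z in units of 25 mm (1.0 is 25 mm), then the turn about the tool's z in units of 6 degrees (1.0 is 6 degrees). A call has 1 to 20 rows; each row shifts and turns the commanded pose from where the row before left it, along the tool's axes as they then stand; what a row does not reach is not made up. A row lasts 1/8 s, in which the tool goes at most 62.5 mm and 10.7 degrees, less where a joint would pass 70% of its speed; a pose out of reach is approached as far as the arm can. A call is refused whole if a number of a shift passes 1 or a number of a turn 1, either way. A call with a gripper value outside its range is refused whole. OPENING is the finger opening in mm, from 0 to 85.4, set as the call begins (- or left out, the last holds). The fingers move at their own pace and stop on an object; FORCE is the grip in N (left out, the last holds). Time passes only in rows, so rows that do not move let the fingers close. It gives the time, the measured TCP pose, the force, the opening and the grip force at its end, in the units of the state.
- sense(): the state, without advancing time (a new reading comes with each control period).
- snapshot(name): name is "scene" or "top" or "wrist"; returns (picture, depth): 480x640x3 uint8, red, green, blue; 480x640 float32, m along the optical axis (not along the pixel's ray), 0 where there is no reading.
- camera_params(name): a dict with "mtx" (3x3 intrinsics, pixels), "extrinsics" (4x4, takes a point from camera to world coordinates); the wrist camera has in their place "hand_eye" (4x4, takes a point from camera to tool coordinates, whose origin is the TCP and whose axes are the flange's). Camera axes: x right, y up, looking along -z (the intrinsics and any distortion apply to the point x, -y, -z); pixel columns grow to the right and rows downward; lengths in m; the calibration is good to about 2 mm. A picture is of the moment at which its call begins: read the wrist's pose just before it. camera_params takes no time and is no camera call.
- sign_off(): hands the job in; it is judged then, once.
The state is a dict: "t": time; "q": joint angles; "qd": joint speeds; "tau": joint torques, N m; "tcp_pos": TCP position; "tool_rot": TCP orientation; "force": force on the tool from outside, world axes, zero at the start; "ft_torque": the same for the moment, N m; "finger_gap": opening from 0.0 (shut) to 1.0 (fully open); "gripper_force": force on a finger pad.
Only numpy, scipy, OpenCV 4.12 (cv2) and the standard library are available. Lean on these libraries where they do the work, as an engineer would, in place of code of your own. Each camera call takes 0.05 s, during which the arm holds its last target. There are 200 camera calls.

## Working session

There is one attempt and no reset: what is moved stays moved. The work goes in short steps, Python scripts to look and compute and a shell command to move; the robot and the scene stay as the last step left them, time stands still between calls to the robot, and variables do not carry over. Pictures are saved under pics/ and viewed, at most 10 in all, crops included, and the job is handed in when it is done.

```bash
mkdir -p pics; ls; python3 - <<'E'
from station import *
import cv2,numpy as np
s=sense();print(s)
for n in("scene","top"):
    p,d=snapshot(n);cv2.imwrite(f"pics/{n}0.png",p[:,:,::-1]);np.save(f"pics/{n}0.npy",d)
    print(n,camera_params(n))
print(camera_params("wrist"))
E
```

```text
pics
{'t': 0.0, 'q': array([-1.51450074e+00,  5.28482260e-01,  1.43393454e+00,  1.67053933e-06,
        1.18139693e+00, -1.78496896e-01]), 'qd': array([-0.00154229,  0.00172298, -0.00016787,  0.00021727, -0.0016249 ,
        0.00165008]), 'tau': array([-1.15750994e-03, -4.42349374e+01, -1.78025490e+01, -2.80036629e-04,
        8.49187811e-03, -1.35878705e-05]), 'tcp_pos': array([ 0.14538979, -0.60710018,  0.23031349]), 'tool_rot': array([ 9.93116397e-01,  1.17126382e-01,  6.85834270e-05, -1.10842005e-03]), 'force': array([0.42604894, 0.26933367, 0.15376233]), 'ft_torque': array([-0.03345513,  0.05454841, -0.03182844]), 'gripper_force': 0.0, 'finger_gap': 1.0034477906324968}
scene {'mtx': array([[458.60735994,   0.        , 316.80719427],
       [  0.        , 458.60735994, 229.65527233],
       [  0.        ,   0.        ,   1.        ]]), 'extrinsics': array([[-0.11550972, -0.77719324,  0.61856946,  1.21194459],
       [ 0.99327629, -0.08553118,  0.0780168 ,  0.15781886],
       [-0.00772715,  0.62342208,  0.7818473 ,  0.87780864],
       [ 0.        ,  0.        ,  0.        ,  1. 
[... 255 characters left out ...]
      [-0.99964957,  0.02096342, -0.01616419,  0.06235592],
       [-0.01331048,  0.12976232,  0.99145578,  1.24017477],
       [ 0.        ,  0.        ,  0.        ,  1.        ]])}
{'mtx': array([[352.06489614,   0.        , 320.33304435],
       [  0.        , 352.06489614, 235.37355353],
       [  0.        ,   0.        ,   1.        ]]), 'hand_eye': array([[ 3.47929364e-04,  9.45550111e-01,  3.25476368e-01,
         8.40277709e-02],
       [ 9.99999532e-01, -3.50235169e-05, -9.67236770e-04,
         5.31148753e-04],
       [-9.03171509e-04,  3.25476552e-01, -9.45549681e-01,
        -1.41858627e-01],
       [ 0.00000000e+00,  0.00000000e+00,  0.00000000e+00,
         1.00000000e+00]])}
```

View pics/scene0.png

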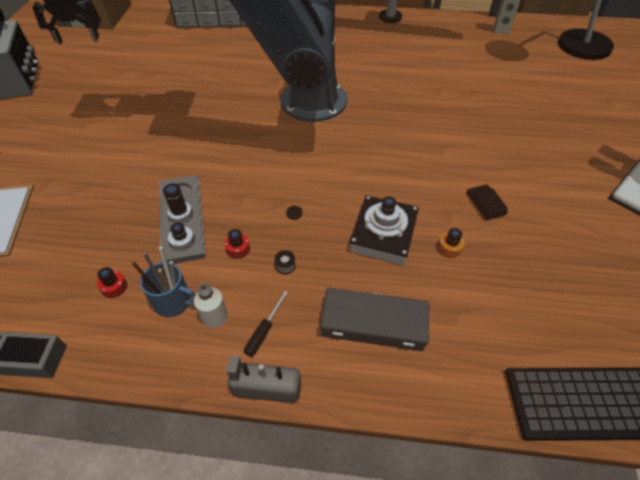

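View pics/top0.png

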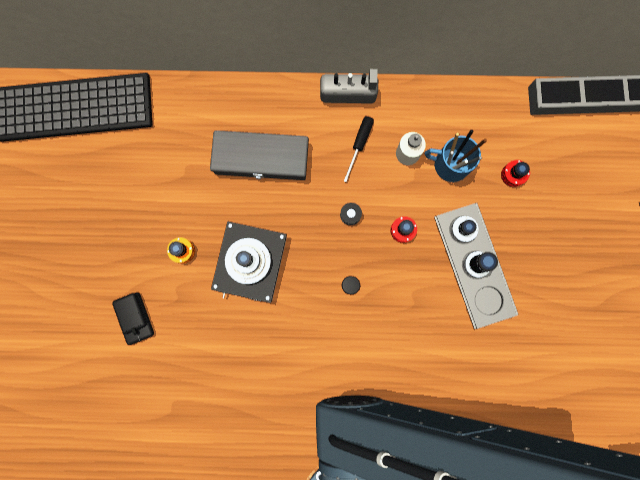

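The scene view shows the jig ring with its head at about (388,212), the tray with the long head (176,200) and the short head (180,235), and the empty pocket hidden from this side. The top view shows the ring head at (245,259), head_next at (466,229), head_long at (483,263) and the empty pocket at (489,300).

```bash
cat > h.py <<'E'
import cv2,numpy as np
from station import *
def ray(n,uv,T=None):
    c=camera_params(n);K=c["mtx"];T=c["extrinsics"] if T is None else T
    d=np.array([(uv[0]-K[0,2])/K[0,0],-(uv[1]-K[1,2])/K[1,1],-1.]);return T[:3,3],T[:3,:3]@d
def onplane(n,uv,z,T=None):
    o,d=ray(n,uv,T);return o+d*(z-o[2])/d[2]
def tri(r1,r2):
    (o1,d1),(o2,d2)=r1,r2
    s=np.linalg.lstsq(np.c_[d1,-d2],o2-o1,rcond=None)[0]
    a,b=o1+s[0]*d1,o2+s[1]*d2;return (a+b)/2,np.linalg.norm(a-b)
def cloud(n,d,T=None):
    c=camera_params(n);K=c["mtx"];T=c["extrinsics"] if T is None else T
    v,u=np.mgrid[:480,:640]
    P=np.dstack([(u-K[0,2])/K[0,0]*d,-(v-K[1,2])/K[1,1]*d,-d]);return P@T[:3,:3].T+T[:3,3]
def wristT(s):
    from scipy.spatial.transform import Rotation as R
    T=np.eye(4);T[:3,:3]=R.from_quat(s["tool_rot"]).as_matrix();T[:3,3]=s["tcp_pos"];return T@camera_params("wrist")["hand_eye"]
E
python3 - <<'E'
from h import *
for n,bx in (("top",dict(done=(205,215,295,310),next=(445,210,490,248),long=(462,240,505,282),tray=(430,200,522,332))),("scene",dict(done=(340,190,430,260),next=(160,218,200,255),long=(155,178,200,222),tray=(150,170,212,265)))):
    d=np.load(f"pics/{n}0.npy");P=cloud(n,d);im=cv2.imread(f"pics/{n}0.png")
    for k,(a,b,c,e) in bx.items():
        Q=P[b:e,a:c];m=np.zeros((480,640),np.uint8)
        if k=="tray": mm=abs(Q[...,2]-.02)<.006
        else:
            zt=np.percentile(Q[...,2][(d[b:e,a:c]>0)],99.5);mm=Q[...,2]>zt-.008
        m[b:e,a:c]=mm
        cs=max(cv2.findContours(m,0,1)[0],key=cv2.contourArea)
        (u,v),r=cv2.minEnclosingCircle(cs);pts=P[m>0]
        print(n,k,"px",round(u,1),round(v,1),round(r,1),"mean",pts.mean(0).round(4),"zmed",np.median(pts[:,2]).round(4),len(pts))
        if k=="tray" : print(cv2.minAreaRect(pts[:,:2].astype(np.float32)))
E
```

```text
top done px 243.5 257.5 7.9 mean [0.4986 0.2042 0.2973] zmed 0.1224 236
top next px 468.4 226.2 7.7 mean [ 0.5932 -0.2355  0.0883] zmed 0.0684 177
top long px 487.8 260.3 10.2 mean [ 0.5165 -0.2581  0.1446] zmed 0.111 301
top tray px 474.5 265.5 64.0 mean [ 0.5159 -0.2662  0.0197] zmed 0.0197 3564
((0.5193362236022949, -0.26818668842315674), (0.2626011073589325, 0.10389672964811325), 19.43010711669922)
scene done px 388.1 202.0 7.2 mean [0.6007 0.2219 0.2109] zmed 0.1227 170
scene next px 160.5 249.5 3.5 mean [ 0.8389 -0.1239  0.327 ] zmed 0.1547 25
scene long px 170.7 189.0 8.9 mean [ 0.5629 -0.2434  0.154 ] zmed 0.1108 212
scene tray px 181.5 218.0 45.7 mean [ 0.5382 -0.2576  0.0199] zmed 0.02 1992
((0.5214002728462219, -0.26877135038375854), (0.2671777904033661, 0.10286110639572144), 19.500946044921875)
```

```bash
python3 - <<'E'
from h import *
for n,bx in (("top",dict(done=(205,215,295,310),next=(445,210,490,248),long=(462,240,505,282))),("scene",dict(done=(340,190,430,260),next=(160,218,200,255)))):
    d=np.load(f"pics/{n}0.npy");P=cloud(n,d)
    for k,(a,b,c,e) in bx.items():
        Q=P[b:e,a:c].reshape(-1,3);Q=Q[(d[b:e,a:c]>0).ravel()]
        zt={'done':.122,'next':.068,'long':.110}[k]
        p=Q[abs(Q[:,2]-zt)<.004];c_=np.median(p,0);p=p[np.linalg.norm(p-c_,axis=1)<.03]
        print(n,k,cv2.minEnclosingCircle(p[:,:2].astype(np.float32)),p[:,2].mean().round(4),len(p))
    if n=="top":
        p=P[215:310,205:295][d[215:310,205:295]>0]; 
        for z in(.044,.062,.074,.092):
            q=p[abs(p[:,2]-z)<.003];print(z,cv2.minEnclosingCircle(q[:,:2].astype(np.float32)),cv2.minAreaRect(q[:,:2].astype(np.float32)),q[:,2].mean(),len(q))
print("tri done",tri(ray("top",(243.5,257.5)),ray("scene",(388.1,202.0))))
E
```

```text
top done ((0.5137824416160583, 0.23090502619743347), 0.016350936144590378) 0.122 184
top next ((0.5963839292526245, -0.24143071472644806), 0.01677631214261055) 0.0682 164
top long ((0.5189417600631714, -0.26798078417778015), 0.020432347431778908) 0.1104 277
0.044 ((0.5148186683654785, 0.23030875623226166), 0.10071544349193573) ((0.5139797925949097, 0.23061679303646088), (0.13432729244232178, 0.1539081335067749), 78.9670639038086) 0.04391380910047191 2125
0.062 ((0.5139225721359253, 0.2309245616197586), 0.04920624941587448) ((0.5142608880996704, 0.23052820563316345), (0.0948963314294815, 0.09734772145748138), 1.3671786785125732) 0.062346808294353157 479
0.074 ((0.5132672190666199, 0.22885292768478394), 0.03998168930411339) ((0.5137863159179688, 0.23052531480789185), (0.07475133240222931, 0.07472245395183563), 46.706520080566406) 0.07360311289521033 286
0.092 ((0.513765275478363, 0.23081660270690918), 0.02841855026781559) ((0.5136208534240723, 0.2310604751110077), (0.05476740002632141, 0.05445386841893196), 2.7941293716430664) 0.0920388416755392 276
scene done ((0.5165145993232727, 0.2309817373752594), 0.017243456095457077) 0.1224 137
scene next ((0.5985264778137207, -0.23951087892055511), 0.01842028647661209) 0.0685 133
tri done (array([0.51441821, 0.23069571, 0.1169718 ]), np.float64(0.0003427870864928706))
```

Every point agrees with the sizes given: the head top is at 122 mm (62+60), the next head's at 68 mm, the tray 262x104 mm at 19.4°. So ring (0.514,0.231), head_next (0.597,-0.241) and empty pocket ≈(0.443,-0.296). I'm moving above the ring with tool yaw aligned to the tray row.

```bash
python3 -m handwheel '[[[1,0,0,-1],[1,0,0,0],[1,0,0,0],[1,0,0,0],[1,0,0,0],[1,0,0,0],[1,0,0,0],[1,0,0,0],[1,-1,0,0],[1,-1,0,0],[1,-1,0,0],[1,-1,0,0],[1,-1,0,0],[1,-1,0,0],[1,-1,0,0],[1,-1,0,0],[1,-1,0,0],[1,-1,0,0],[1,-1,0,0],[1,-1,0,0]]]' 55 60
python3 -m handwheel '[[[1,-1,0,0],[1,-1,0,0],[1,-1,0,0],[1,-1,0,0],[1,-1,0,0],[0,-1,0,0],[0,-1,0,0],[0,-1,0,0],[0,-1,0,0],[0,-1,0,0],[0,-1,0,0],[0,-1,0,0],[0,-1,0,0],[0,-1,0,0],[0,-0.7,0,0],[0,0,0,0],[0,0,0,0]]]'
python3 - <<'E'
from h import *
from scipy.spatial.transform import Rotation as R
s=sense();T=wristT(s);p,d=snapshot("wrist");cv2.imwrite("pics/w1.png",p[:,:,::-1])
P=cloud("wrist",d,T);Q=P[d>0]
for z,w in((.122,.003),(.092,.003),(.074,.003),(.062,.003)):
    q=Q[abs(Q[:,2]-z)<w];q=q[np.linalg.norm(q[:,:2]-[.5145,.231],axis=1)<.055];print(z,len(q),q.size and (cv2.minEnclosingCircle(q[:,:2].astype(np.float32)),q[:,2].mean()))
M=R.from_quat(s["tool_rot"]).as_matrix();print(s["tcp_pos"],M.round(4),s["force"],s["t"])
print((M.T@(np.array([.514,.231,.122])-s["tcp_pos"])/.025).round(2))
E
```

```text
t: 2.6
tcp_pos: [0.5179, -0.1597, 0.2309]
tool_rot: [0.986, 0.169, -0.0, -0.0]
force: [-0.9, 0.5, 0.5]
finger_gap: 0.642
gripper_force: 0.0
t: 4.72
tcp_pos: [0.5135, 0.2267, 0.2312]
tool_rot: [0.986, 0.169, 0.0, 0.0]
force: [0.2, -0.3, -1.7]
finger_gap: 0.64
gripper_force: 0.0
0.122 1372 (((0.5154946446418762, 0.2306070327758789), 0.016232121735811234), np.float64(0.12164444893292263))
0.092 1777 (((0.5152322053909302, 0.23044359683990479), 0.02840581163764), np.float64(0.0913271690944641))
0.074 1581 (((0.5152347683906555, 0.23069491982460022), 0.03827756643295288), np.float64(0.07300937256291133))
0.062 2997 (((0.5153670907020569, 0.23038703203201294), 0.04926875978708267), np.float64(0.06229262947433155))
[0.51346258 0.2267016  0.23122005] [[ 9.430e-01  3.329e-01  1.000e-04]
 [ 3.329e-01 -9.430e-01 -5.000e-04]
 [-1.000e-04  5.000e-04 -1.000e+00]] [ 0.2222036  -0.33950698 -1.73249373] 4.725
[ 0.08 -0.16  4.37]
```

View pics/w1.png

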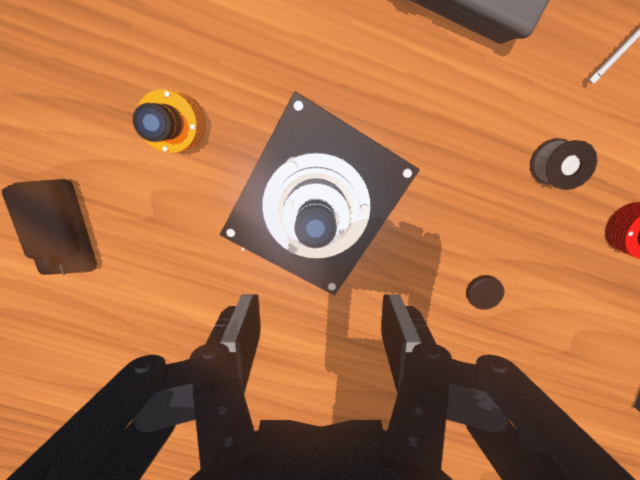

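The wrist view shows the ring head centred near (316,228), with the fingers clear. It gives (0.5153,0.2306), with the top at 121.6 mm and body top at 91 mm. Next I go down to TCP z≈0.095 and grip.

```bash
python3 -m handwheel '[[[0.12,-0.12,1,0],[0,0,1,0],[0,0,1,0],[0,0,1,0],[0,0,0.7,0],[0,0,0.4,0],[0,0,0.25,0],[0,0,0.1,0],[0,0,0,0],[0,0,0,0]]]'
python3 -m handwheel '[[[0,0,0,0],[0,0,0,0],[0,0,0,0],[0,0,0,0],[0,0,0,0],[0,0,0,0]]]' 25 60
```

```text
t: 6.02
tcp_pos: [0.5154, 0.2312, 0.0956]
tool_rot: [0.986, 0.169, 0.001, -0.0]
force: [0.2, -0.6, 0.9]
finger_gap: 0.645
gripper_force: 0.0
t: 6.78
tcp_pos: [0.5152, 0.2312, 0.0951]
tool_rot: [0.986, 0.169, 0.0, -0.0]
force: [-1.1, 1.1, 2.7]
finger_gap: 0.352
gripper_force: 59.0
```

```bash
python3 -m handwheel '[[[0,0,-0.3,0],[0,0,-0.7,0],[0,0,-1,0],[0,0,-1,0],[0,0,-1,0],[-0.3,0.5,0,0],[-0.6,1,0,0],[-0.6,1,0,0],[-0.6,1,0,0],[-0.6,1,0,0],[-0.6,1,0,0],[-0.6,1,0,0],[-0.6,1,0,0],[-0.6,1,0,0],[-0.6,1,0,0],[-0.6,1,0,0],[-0.6,1,0,0],[-0.6,1,0,0],[-0.6,1,0,0],[-0.6,1,0,0]]]'
python3 -m handwheel '[[[-0.6,1,0,0],[-0.6,1,0,0],[-0.6,1,0,0],[-0.5,0.9,0,0],[-0.1,0.5,0,0],[0,0,0,0],[0,0,0,0]]]'
python3 - <<'E'
from h import *
s=sense();T=wristT(s);p,d=snapshot("wrist");cv2.imwrite("pics/w2.png",p[:,:,::-1])
P=cloud("wrist",d,T);ok=d>0
Q=P[ok]
q=Q[(abs(Q[:,2]-.02)<.005)&(np.linalg.norm(Q[:,:2]-[.52,-.268],axis=1)<.15)];print(len(q),q[:,2].mean(),cv2.minAreaRect(q[:,:2].astype(np.float32)))
q=Q[(abs(Q[:,2]-.008)<.004)&(np.linalg.norm(Q[:,:2]-[.443,-.2956],axis=1)<.036)];print(len(q),len(q) and (q[:,2].mean(),cv2.minEnclosingCircle(q[:,:2].astype(np.float32))))
q=Q[(abs(Q[:,2]-.068)<.004)&(np.linalg.norm(Q[:,:2]-[.597,-.241],axis=1)<.03)];print(len(q),len(q) and (q[:,2].mean(),cv2.minEnclosingCircle(q[:,:2].astype(np.float32))))
print(s["tcp_pos"],s["tool_rot"],s["finger_gap"],s["t"])
E
```

```text
t: 9.28
tcp_pos: [0.4285, -0.1839, 0.1937]
tool_rot: [0.986, 0.169, -0.001, -0.001]
force: [0.4, 0.5, -3.0]
finger_gap: 0.357
gripper_force: 59.6
t: 10.15
tcp_pos: [0.4102, -0.3056, 0.1945]
tool_rot: [0.986, 0.169, -0.0, -0.001]
force: [-1.0, -0.3, -1.7]
finger_gap: 0.352
gripper_force: 59.6
17483 0.01895946255073621 ((0.48333939909935, -0.28193220496177673), (0.18293167650699615, 0.10224176943302155), 19.362144470214844)
3433 (np.float64(0.007374145245582801), ((0.44330060482025146, -0.29594483971595764), 0.030643997713923454))
0 0
[ 0.41021509 -0.30557444  0.19452759] [ 9.85585157e-01  1.69176029e-01 -4.83526296e-04 -1.06534714e-03] 0.35212579043245795 10.15
```

View pics/w2.png

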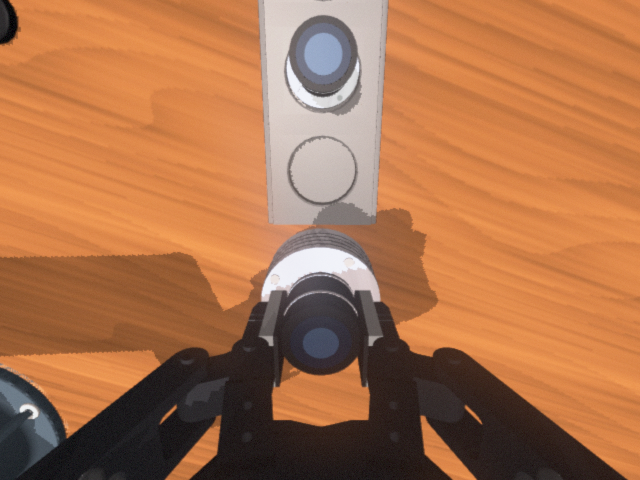

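The empty pocket is at (322,170), long head at (323,60), held head upright with its barrel top at (320,342). Checking where the head sits in the grip, then computing the shift.

```bash
python3 - <<'E'
from h import *
from scipy.spatial.transform import Rotation as R
s=sense();T=wristT(s);p,d=snapshot("wrist");P=cloud("wrist",d,T);M=R.from_quat(s["tool_rot"]).as_matrix()
L=(P-s["tcp_pos"])@M;q=L[(d>0)&(abs(L[...,2]+.0265)<.003)&(np.linalg.norm(L[...,:2],axis=2)<.025)&(abs(L[...,1])<.0158)]
print("top px ray",(M.T@(onplane("wrist",(320.5,342),s["tcp_pos"][2]+.0265,T)-s["tcp_pos"])).round(4))
print(len(q),q[:,2].mean(),cv2.minEnclosingCircle(q[:,:2].astype(np.float32)))
q=L[(d>0)&(abs(L[...,2]-.0035)<.003)&(np.linalg.norm(L[...,:2],axis=2)<.04)];print(len(q),"body",q[:,0].max(),q[:,1].min(),q[:,1].max())
print((M.T@(np.array([.4433,-.2959,.0074])-s["tcp_pos"])/.025).round(3))
E
```

```text
top px ray [ 0.0006  0.0007 -0.0265]
4691 -0.025905968858174346 ((0.0011009234003722668, 7.298821583390236e-05), 0.018987519666552544)
3504 body 0.028519446275895713 -0.027169519486501953 0.028595005066064324
[1.372 0.089 7.492]
```

```bash
python3 -m handwheel '[[[0.7,0.08,0,0],[0.65,0,0.3,0],[0,0,1,0],[0,0,1,0],[0,0,1,0],[0,0,1,0],[0,0,0.6,0],[0,0,0.4,0],[0,0,0.2,0],[0,0,0,0],[0,0,0,0]]]'
python3 -m handwheel '[[[0,0,0.2,0],[0,0,0.15,0],[0,0,0.1,0],[0,0,0.1,0],[0,0,0,0],[0,0,0,0]]]'
```

```text
t: 11.62
tcp_pos: [0.4436, -0.2979, 0.0582]
tool_rot: [0.986, 0.169, 0.0, 0.001]
force: [0.3, -0.0, -2.6]
finger_gap: 0.354
gripper_force: 59.6
t: 12.38
tcp_pos: [0.4432, -0.2975, 0.0438]
tool_rot: [0.986, 0.169, -0.0, -0.0]
force: [0.4, 0.4, -1.6]
finger_gap: 0.354
gripper_force: 59.6
```

```bash
python3 -m handwheel '[[[0,-0.06,0.04,0],[0,0,0.04,0],[0,0,0.04,0],[0,0,0,0],[0,0,0,0]]]'
```

```text
t: 13.0
tcp_pos: [0.4427, -0.2961, 0.0417]
tool_rot: [0.986, 0.169, 0.0, 0.0]
force: [-1.2, 2.7, 6.2]
finger_gap: 0.352
gripper_force: 60.7
```

```bash
python3 -m handwheel '[[[0,0,0,0],[0,0,0,0],[0,0,0,0],[0,0,-0.3,0],[0,0,-0.7,0],[0,0,-1,0],[0,0,-1,0],[0,0,-1,0],[0,0,-1,0],[0,0,-0.5,0],[0.7,0,-0.5,0],[1,0,0,0],[1,0,0,0],[1,0,0,0],[1,0,0,0],[0.85,0,0,0],[0,0,0,0],[0,0,0,0]]]' 55
python3 - <<'E'
from h import *
from scipy.spatial.transform import Rotation as R
s=sense();T=wristT(s);p,d=snapshot("wrist");cv2.imwrite("pics/w3.png",p[:,:,::-1]);P=cloud("wrist",d,T);M=R.from_quat(s["tool_rot"]).as_matrix()
Q=P[d>0]
for z in(.068,.038):
    q=Q[(abs(Q[:,2]-z)<.003)&(np.linalg.norm(Q[:,:2]-[.597,-.241],axis=1)<.035)];c=cv2.minEnclosingCircle(q[:,:2].astype(np.float32));print(len(q),c,q[:,2].mean(),(M.T@(np.array([*c[0],.0415])-s["tcp_pos"])/.025).round(3))
print(s["tcp_pos"],s["t"])
p,d=snapshot("top");cv2.imwrite("pics/t3.png",cv2.resize(p[190:350,180:530,::-1],None,fx=2,fy=2))
E
```

```text
t: 15.25
tcp_pos: [0.5725, -0.2498, 0.1903]
tool_rot: [0.986, 0.169, -0.001, -0.0]
force: [0.2, 0.3, -0.1]
finger_gap: 0.644
gripper_force: 0.0
1359 ((0.598344624042511, -0.24172230064868927), 0.01619328372180462) 0.06766142375912035 [1.092 0.047 5.951]
1882 ((0.5982466340065002, -0.24156370759010315), 0.028141869232058525) 0.03736293269812627 [1.09  0.04  5.951]
[ 0.57248234 -0.24979621  0.19031965] 15.25
```

View pics/w3.png

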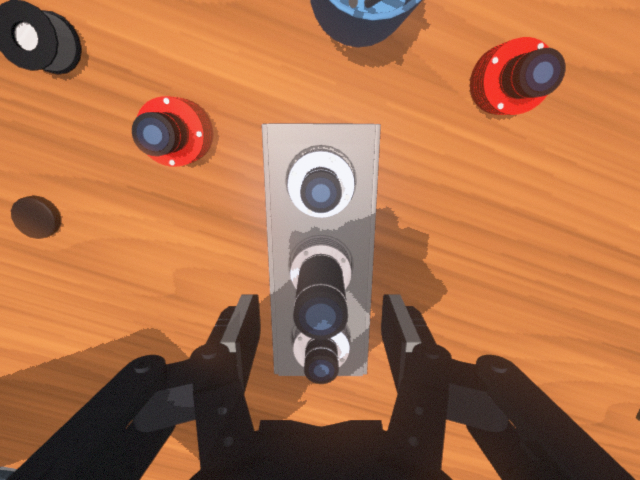

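View pics/t3.png

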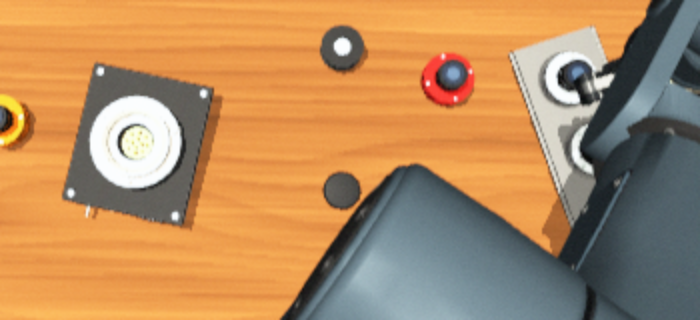

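Wrist view: head_done stands in the pocket (320,360), head_long is undisturbed (320,310), head_next is at (320,190). In the top crop the ring is empty at (137,142) with the pins visible. Next I grasp head_next.

```bash
python3 -m handwheel '[[[0.6,0.04,0,0],[0.47,0,0.3,0],[0,0,1,0],[0,0,1,0],[0,0,1,0],[0,0,1,0],[0,0,0.7,0],[0,0,0.5,0],[0,0,0.25,0],[0,0,0.15,0],[0,0,0,0],[0,0,0,0]]]'
python3 -m handwheel '[[[0,0,0,0],[0,0,0,0],[0,0,0,0],[0,0,0,0],[0,0,0,0],[0,0,0,0]]]' 25 60
```

```text
t: 16.85
tcp_pos: [0.5995, -0.2422, 0.044]
tool_rot: [0.986, 0.169, 0.0, 0.0]
force: [-0.2, 0.4, -0.8]
finger_gap: 0.644
gripper_force: 0.0
t: 17.6
tcp_pos: [0.5996, -0.2422, 0.0441]
tool_rot: [0.986, 0.169, 0.0, 0.0]
force: [-0.8, 0.5, 5.7]
finger_gap: 0.353
gripper_force: 59.6
```

```bash
python3 -m handwheel '[[[0,0,-0.3,0],[0,0,-0.7,0],[0,0,-1,0],[0,0,-1,0],[0,0,-1,0],[0,0,-1,0],[0.16,-0.5,0,0],[0.16,-1,0,0],[0.16,-1,0,0],[0.16,-1,0,0],[0.16,-1,0,0],[0.16,-1,0,0],[0.16,-1,0,0],[0.16,-1,0,0],[0.16,-1,0,0],[0.16,-1,0,0],[0.16,-1,0,0],[0.16,-1,0,0],[0.16,-1,0,0],[0.16,-1,0,0]]]'
python3 -m handwheel '[[[0.16,-1,0,0],[0.16,-1,0,0],[0.16,-1,0,0],[0.16,-1,0,0],[0.16,-0.9,0,0],[0.12,-0.5,0,0],[0,0,0,0],[0,0,0,0]]]'
python3 - <<'E'
from h import *
from scipy.spatial.transform import Rotation as R
s=sense();T=wristT(s);p,d=snapshot("wrist");cv2.imwrite("pics/w4.png",p[:,:,::-1]);P=cloud("wrist",d,T);M=R.from_quat(s["tool_rot"]).as_matrix()
L=(P-s["tcp_pos"])@M;q=L[(d>0)&(abs(L[...,2]+.024)<.004)&(np.linalg.norm(L[...,:2],axis=2)<.025)&(abs(L[...,1])<.0155)];print("grip",q[:,2].mean(),cv2.minEnclosingCircle(q[:,:2].astype(np.float32)))
q=L[(d>0)&(abs(L[...,2]-.006)<.003)&(np.linalg.norm(L[...,:2],axis=2)<.04)];print("body",q[:,0].max(),q[:,1].min(),q[:,1].max())
print(s["tcp_pos"],s["t"],(M.T@(np.array([.5153,.2308,.062+.0361])-s["tcp_pos"])/.025).round(3))
E
```

```text
t: 20.1
tcp_pos: [0.539, 0.0966, 0.1684]
tool_rot: [0.986, 0.169, 0.0, 0.0]
force: [-0.8, 0.3, -1.9]
finger_gap: 0.349
gripper_force: 59.5
t: 21.1
tcp_pos: [0.5163, 0.2294, 0.1683]
tool_rot: [0.986, 0.169, -0.0, 0.0]
force: [0.4, 0.1, -2.1]
finger_gap: 0.36
gripper_force: 59.5
grip -0.023489821371153245 ((-0.0005242660408839583, -0.0015066283522173762), 0.0181498471647501)
body 0.02761502109947445 -0.027114517039861778 0.028778894091081125
[0.51627616 0.22940707 0.16829166] 21.1 [-0.018 -0.067  2.808]
```

View pics/w4.png

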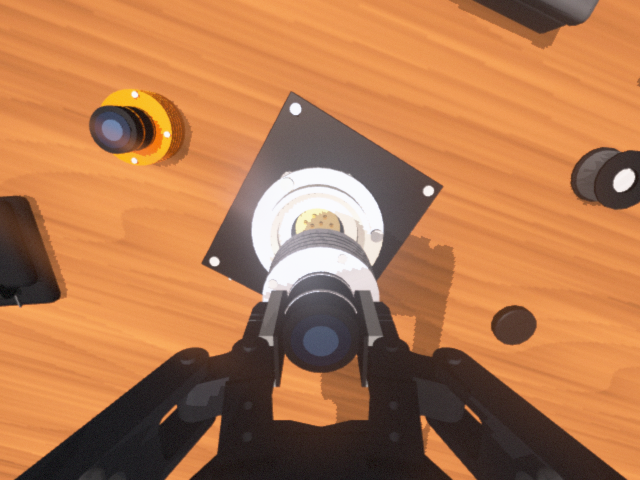

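The held head hangs upright over the empty ring (ring centre about (318,225), pins visible). I lower it to just above the seat and raise the grip to 100 N.

```bash
python3 -m handwheel '[[[0.01,-0.06,0.3,0],[0,0,0.7,0],[0,0,0.6,0],[0,0,0.4,0],[0,0,0.3,0],[0,0,0.2,0],[0,0,0.1,0],[0,0,0,0],[0,0,0,0]]]' - 100
python3 -m handwheel '[[[0,0,0.08,0],[0,0,0.06,0],[0,0,0.05,0],[0,0,0,0],[0,0,0,0]]]'
```

```text
t: 22.28
tcp_pos: [0.5162, 0.2315, 0.1037]
tool_rot: [0.986, 0.169, 0.0, -0.0]
force: [0.1, 0.8, -1.8]
finger_gap: 0.344
gripper_force: 98.8
t: 22.9
tcp_pos: [0.516, 0.2314, 0.0985]
tool_rot: [0.986, 0.169, -0.0, -0.0]
force: [0.9, -0.1, -1.9]
finger_gap: 0.341
gripper_force: 98.8
```

```bash
for i in 1; do :; done; python3 -m handwheel '[[[0,0,0.04,0],[0,0,0.04,0],[0,0,0.04,0],[0,0,0.04,0],[0,0,0,0],[0,0,0,0]]]'
python3 -m handwheel '[[[0,0,0.05,0],[0,0,0.05,0],[0,0,0.05,0],[0,0,0.05,0],[0,0,0,0],[0,0,0,0]]]'
```

```text
t: 23.65
tcp_pos: [0.5161, 0.2314, 0.095]
tool_rot: [0.986, 0.169, 0.0, -0.0]
force: [-1.0, -0.3, 5.8]
finger_gap: 0.341
gripper_force: 99.3
t: 24.4
tcp_pos: [0.5162, 0.2314, 0.0906]
tool_rot: [0.986, 0.169, 0.0, -0.0]
force: [-1.7, -0.4, 9.2]
finger_gap: 0.343
gripper_force: 99.7
```

```bash
python3 -m handwheel '[[[0,0,0.05,0],[0,0,0.05,0],[0,0,0.04,0],[0,0,0,0],[0,0,0,0],[0,0,0,0]]]'
```

```text
t: 25.15
tcp_pos: [0.5162, 0.2314, 0.0882]
tool_rot: [0.986, 0.169, 0.001, 0.0]
force: [-3.5, -1.6, 15.8]
finger_gap: 0.346
gripper_force: 101.0
```

```bash
python3 -m handwheel '[[[0,0,0.04,0],[0,0,0,0],[0,0,0,0],[0,0,0,0]]]'
python3 - <<'E'
from h import *
from scipy.spatial.transform import Rotation as R
s=sense();T=wristT(s);p,d=snapshot("wrist");P=cloud("wrist",d,T);Q=P[d>0]
print(s["force"],s["tcp_pos"])
for z,a,b,n in((.064,.030,.0385,"rim"),(.052,.040,.048,"flange"),(.082,.018,.0275,"body"),(.112,0,.014,"barrel")):
    r=np.linalg.norm(Q[:,:2]-[.5153,.2306],axis=1);q=Q[(r>a)&(r<b)&(abs(Q[:,2]-z)<.013)];print(n,len(q),len(q) and np.median(q[:,2]).round(4))
cv2.imwrite("pics/w5.png",p[:,:,::-1])
p,d=snapshot("scene");cv2.imwrite("pics/s5.png",p[:,:,::-1])
E
```

```text
t: 25.65
tcp_pos: [0.5162, 0.2315, 0.0881]
tool_rot: [0.986, 0.169, 0.001, 0.0]
force: [-5.7, -1.9, 21.7]
finger_gap: 0.341
gripper_force: 101.7
[-5.66214168 -1.92930846 21.65521329] [0.51624538 0.23145866 0.08811943]
rim 4032 0.0625
flange 4289 0.0523
body 2657 0.0813
barrel 3310 0.1118
```

View pics/w5.png

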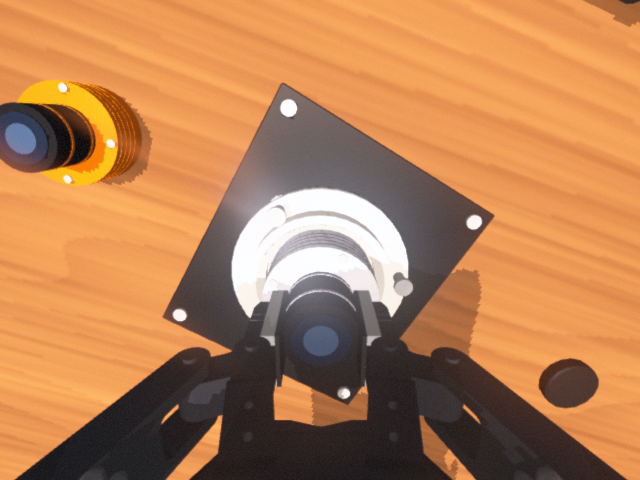

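View pics/s5.png

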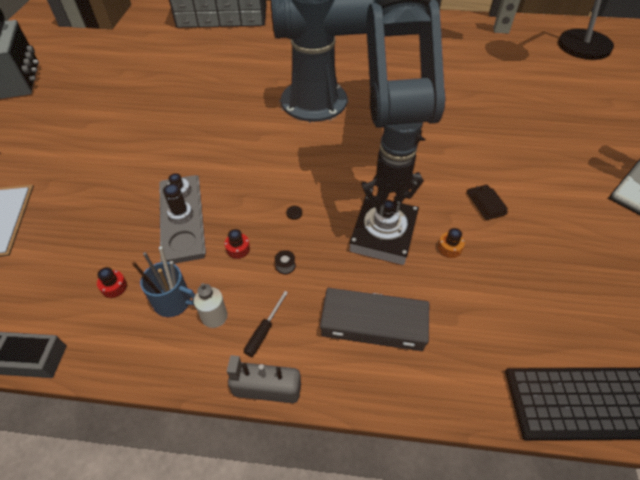

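The wrist view shows the head seated in the ring around (320,270), and the scene view shows both tray heads standing, with nothing else moved. The flange and head are down exactly 10 mm, and the force rises to 22 N with no further motion, so the ring is on its stop.

```bash
python3 -c "
from station import *
print(sense()['force']);print(sign_off())"
```

```text
[-4.61033892 -3.29709005 22.70919262]
the job is handed in; nothing more can be done
None
```

The job is handed in: the tested head stands in the tray's formerly empty pocket, and the next head is in the ring, held down on its stop (10 mm) with about 22 N, finishing at about 26 s of the 54 s allowed.

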